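Seat the sample cell in its V-holder and close the gate

TASK

Take the long sample cell from its cork rest, lay it in the V-shaped supports of the aluminium holder and push it along them until it sits down on both flanks and its far end bears on the back stop. Then turn the five-spoked wheel anticlockwise (seen from above) as far as it goes, by its spokes and not by pushing the gate itself, so that the gate closes across the cell's near end. Leave the short cell and everything else where it is.

Things in the scene. Friction and masses are not known exactly. Their poses are not given: they have to be found in the camera images.
- long_cell_center (a point): Centre of the long sample cell, a loose closed glass tube with steel end caps: a plain cylinder 28 mm in diameter and 110 mm long, about 130 g, both ends alike. Its x axis is the cylinder's axis. It starts lying level in one of two like cork rests, its centre 40 mm above the table, its axis within 0.4 rad of world y (crosswise to the robot).
- rest_a: The fixed cork rest of the long cell; origin at the centre of its underside, x along the cell. 110 mm long, 64 mm wide, base 8 mm thick. Two pairs of V notches stand 25 to 43 mm either side of the middle, 50 mm wide in all, and reach 37 mm above the table, so the middle 50 mm of the cell is free at the sides and underneath for fingers.
- rest_b: The like cork rest of the short cell; origin at the centre of its underside.
- short_cell_center (a point): Centre of the short sample cell, 28 mm in diameter but only 76 mm long, lying in the other cork rest. To be left alone.
- long_cell: The long sample cell itself; origin at its centre, x along its axis.
- short_cell: The short sample cell itself; origin at its centre, x along its axis.
- holder: The cell holder, fixed to the table: an aluminium plate 10 mm thick with V supports, back stop, wheel and gate. Origin on the table below the centre of a seated cell. x points along the V towards the back stop (away from the robot within 0.3 rad), y to the left (towards the wheel), z up. The plate reaches from x = -85 to 75 mm and y = -35 to 185 mm.
- home (a point): Centre of the long cell when seated, 42 mm above the table; axes as the holder's. Two V yokes stand 28 to 46 mm either side of it along x, 50 mm wide, tops 39 mm above the table, flanks at 45 degrees. Between the yokes and before the front one it is free beside and under the cell down to the 10 mm plate. The seated cell's near end is at x = -55 mm.
- flank_left: The left (+y) inclined flank of both V yokes, polished, fixed on the holder; origin as the holder's.
- flank_right: The right (-y) inclined flank of both V yokes, polished, fixed on the holder; origin as the holder's.
- stop: The back stop, a fixed upright plate at the far end of the V: face at x = +55 mm of the holder, 44 mm wide, top 60 mm above the table; origin as the holder's.
- wheel_hub (a point): Centre of the five-spoked wheel, on its upright axis at the spokes' mid-height, 70 mm above the table, 38 mm nearer than home along x and 115 mm to its left; axes as the holder's. Hub 32 mm across, top 11 mm above this point; five round spokes 10 mm thick, 72 degrees apart, each ending in a 16 mm ball 56 mm from the axis. Free below the spokes down to the gate.
- wheel (a joint): Turn of the wheel in rad, growing anticlockwise seen from above, from 0 (gate fully open) to its end stop at 2.8 (gate closed). At 0 one spoke points along the holder's +x axis. It starts between 0 and 0.5, turns with about 2 N at a spoke's end and stays where it is left. It moves the gate by a rack, 19 mm per rad.
- gate_plate (a point): Middle of the gate, an upright steel plate 6 mm thick (along x), 26 mm wide, 11 to 51 mm above the table, axes as the holder's. It slides in from the left across the near end of the V. Closed, it stands across the middle of the V, its face 3 mm from the seated cell's near end; it cannot close while the cell stands farther short of the stop.
- gate: The sliding gate with its rack bar. It must be moved only by the wheel.
- flask: Conical glass flask, 64 mm across the foot, 90 mm high, a bystander; origin at the centre of its underside.
- vial: Small capped jar, 34 mm across, 60 mm high, a bystander; origin at the centre of its underside.
- stopper: White stopper, 40 mm across, 36 mm high, a bystander; origin at the centre of its underside.
- reagent: Amber bottle, 80 mm across, 150 mm high, a bystander; origin at the centre of its underside.
- cork_ring: Cork ring, 84 mm across, 28 mm high, a bystander; origin at the centre of its underside.
- spatula: Steel lab spoon, 150 mm long, a bystander; origin at its underside (the spoon's: near its middle).
- beaker: Glass beaker, 68 mm across, 85 mm high, a bystander; origin at the centre of its underside.

How it is judged:
By the outcome, as a careful person would: the job done as asked, in the order asked, and still so for the second after the job is handed in, with the robot touching nothing.
It also fails if it takes over 54 s, if anything falls off the work surface, if the arm or the gripper's body presses on something with over 40 N, if the wrist force passes 120 N, or if a joint passes its speed limit or range.

ROBOT

A 6-joint arm with a two-finger parallel gripper is mounted at the origin on the work surface. World frame = base frame: x ahead of the robot, y to its left, z up, the work surface at z = 0. Lengths are in mm, angles in rad, forces in N, time in s.
With the tool pointing down it reaches from about 275 to 750 mm from the base axis. Payload 10.2 kg.
Tool frame: the origin (TCP) lies at the very end of the fingers, on their centre line; the grasp point (between the pads) lies behind it (ctrl.grasp_offset is the z of the grasp point in the tool frame, in mm); z points along the fingers, y is the direction in which the jaws open and shut (so a half turn about z gives the same grasp; the last joint's range is limited). The gripper opens to 85 mm and grips with 20 to 120 N. Pads are 22 mm wide; open, the fingers measure 114 mm over their backs; the gripper's body (76 mm by 85 mm) begins 54 mm behind the grasp point. The pads swing forward as they close: fully open they stand 13 mm farther back than shut.
Start: joints at [1.074, 0.313, 1.498, -0, 1.331, -0.223], TCP at [141.968, 505.446, 231.294] pointing down, gripper open.
Joint ranges: [-2.94, 2.94], [-0.97, 2.17], [0.19, 2.56], [-1.23, 4.37], [0.02, 3.11], [-2.88, 2.88]. Speed limits (rad/s): [2.39, 2.39, 3.01, 3.14, 3.14, 3.14].

INTERFACE

Orientations are given as a unit quaternion [w, x, y, z].
In Python, from rig import ctrl, capture, job gives the robot as it stands. The module is installed in compiled form; this text tells all that it offers.
- The arm moves only by the tool move_arm, never from a script. Its argument "series" is a list of rows, each a list of 7 numbers: the turn, a rotation vector about the tool's x, y, z in rad, then the shift along the tool's x, y, z in cm, then the opening, from 0 (shut) to 1 (fully open). A call has 1 to 5 rows; each row is the pose to reach, as a shift and turn from the pose measured when the call began, along the tool's axes at that moment; what a row does not reach only later rows make up. A row lasts 1/12 s, in which the tool goes at most 41.7 mm and 7.16 degrees, less where a joint would pass 70% of its speed; a pose out of reach is approached as far as the arm can. A call with a gripper value outside its range is refused whole. The fingers move at their own pace and stop on an object; "grip_force" is the grip in N (left out, the last holds). Time passes only in rows, so rows that repeat a pose let the fingers close. It gives the time, the measured TCP pose, the force and the opening at its end, in the units of the state.
- ctrl.sense(): the state, without advancing time (a new reading comes with each control period).
- capture(name): name is "side" or "top"; returns a dict with "frame" (420x560x3 uint8, red, green, blue), "mtx" (3x3 intrinsics, pixels), "R" (3x3) and "t" (3): a world point X has camera coordinates R X + t. Camera axes: x right, y down, z forward; pixel columns grow to the right and rows downward; lengths in mm; the calibration is good to about 2 mm. A picture is of the moment at which its call begins. There is no depth.
- job.finish_job(): hands the job in, once; it reports no verdict.
The state is a dict: "time_s": time; "joints": joint angles; "dq": joint speeds; "tau": joint torques, N m; "eef_pos": TCP position; "ee_rot": TCP orientation; "force": force on the tool from outside, world axes, zero at the start; "wrist_torque": the same for the moment, N m; "grip_width": opening from 0.0 (shut) to 1.0 (fully open).
Only numpy, scipy, OpenCV 4.12 (cv2) and the standard library are available. Lean on these libraries where they do the work, as an engineer would, in place of code of your own. Each camera call takes 0.05 s, during which the arm holds its last target.

## Working session

There is one attempt and no reset: what is moved stays moved. The work goes in short steps, Python scripts to look and compute and a tool call to move; the robot and the scene stay as the last step left them, time stands still between calls to the robot, and variables do not carry over. Pictures are saved under pics/ and viewed, and the job is handed in when it is done.

Besides the shell and the picture viewer there is one more tool, called as name(argument=value, ...), one argument or row to a line, values as JSON. move_arm: Moves the arm, as the interface text tells. Its arguments: {"type":"object","properties":{"series":{"type":"array","items":{"type":"array","items":{"type":"number"}}},"grip_force":{"type":"number"}},"required":["series"]}

```bash
mkdir -p pics; cat > h.py <<'E'
import numpy as np, cv2
from rig import ctrl, capture, job
E
python3 - <<'E'
from h import *
s=ctrl.sense()
print({k:np.round(v,3).tolist() for k,v in s.items()}, ctrl.grasp_offset)
for n in ("side","top"):
    c=capture(n); cv2.imwrite(f"pics/{n}0.png",c["frame"][:,:,::-1]); np.savez(f"{n}.npz",**{k:c[k] for k in("mtx","R","t","frame")})
    print(n,c["mtx"].tolist(),c["R"].tolist(),c["t"].tolist(), -c["R"].T@c["t"])
E
```

```text
{'time_s': 0.0, 'joints': [1.074, 0.313, 1.498, 0.0, 1.331, -0.223], 'dq': [0.001, 0.001, 0.0, -0.0, -0.001, 0.002], 'tau': [0.0, -41.227, -25.975, -0.0, 0.004, 0.0], 'eef_pos': [141.826, 505.214, 230.73], 'ee_rot': [-0.0, 0.136, 0.991, -0.001], 'force': [-0.026, -0.561, -0.904], 'wrist_torque': [-0.008, 0.022, -0.003], 'grip_width': 0.996} -18.700000000000003
side [[402.69614618108426, 0.0, 279.9354181556187], [0.0, 402.69614618108426, 215.01191110934576], [0.0, 0.0, 1.0]] [[0.975846025880972, -0.21751809500690586, -0.020258630676325235], [-0.16173807088919773, -0.6570245244597245, -0.7363148583883893], [0.14685138813560442, 0.7218065201998664, -0.6763357281702678]] [-558.7785588063182, 162.91036705049353, 892.9955211268065] [ 440.49301258 -659.07833086  712.59801143]
top [[379.31462503435495, 0.0, 280.8760213449064], [0.0, 379.31462503435495, 212.99082611520697], [0.0, 0.0, 1.0]] [[0.013826956659739072, -0.9995478064718084, 0.026702019528987198], [-0.9867183607473609, -0.01796232079152897, -0.1614442058292067], [0.16185083204472803, -0.024115090901319806, -0.9865205373215759]] [26.381237785856765, 585.1213695497125, 820.6119959932133] [444.16849203  56.66857898 903.31060971]
```

View pics/top0.png

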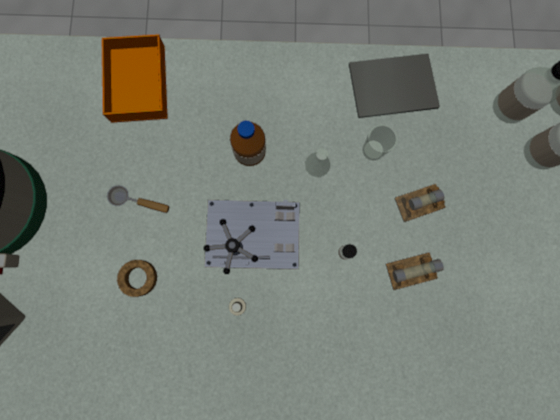

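View pics/side0.png

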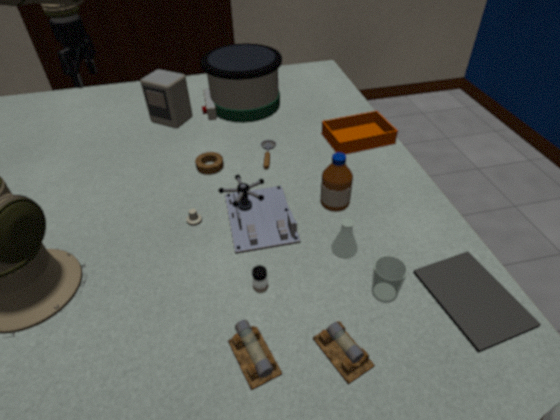

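The top view shows the holder near (252,235), its wheel at (233,245), the long cell near (417,270) and the short one at (425,199). I'll enlarge those areas next.

```bash
python3 - <<'E'
import numpy as np,cv2
t=np.load("top.npz")["frame"][:,:,::-1]; s=np.load("side.npz")["frame"][:,:,::-1]
def crop(im,u0,v0,w,h,k,n):
    c=cv2.resize(im[v0:v0+h,u0:u0+w],None,fx=k,fy=k,interpolation=cv2.INTER_CUBIC)
    for i in range(0,w,10): cv2.line(c,(i*k,0),(i*k,6),(0,0,255),1); cv2.putText(c,str(u0+i),(i*k,16),0,.35,(0,0,255))
    for j in range(0,h,10): cv2.line(c,(0,j*k),(6,j*k),(0,0,255),1); cv2.putText(c,str(v0+j),(0,j*k+10),0,.35,(0,0,255))
    cv2.imwrite(f"pics/{n}.png",c)
crop(t,195,190,115,86,7,"t_h"); crop(t,375,180,80,60*2,5,"t_c")
crop(s,215,170,90,85,7,"s_h"); crop(s,220,305,80,85,7,"s_c")
E
```

```text
(no output)
```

View pics/t_h.png

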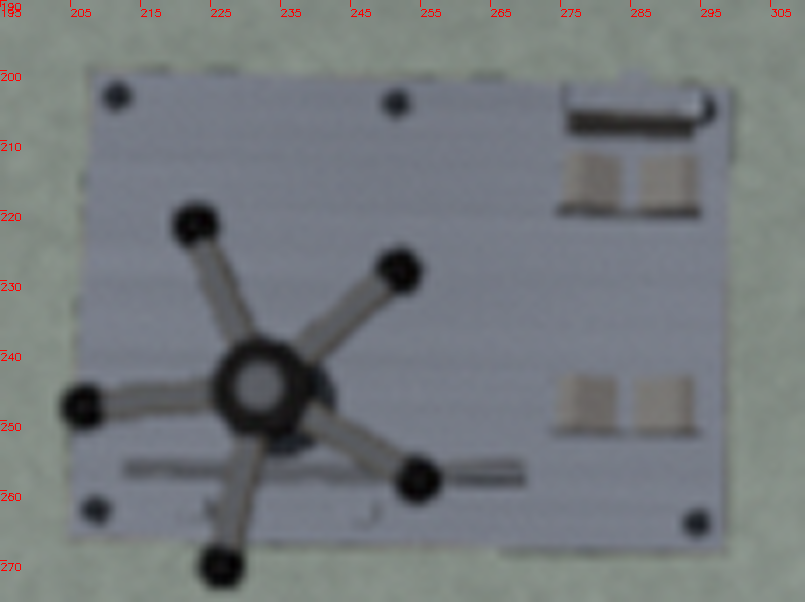

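View pics/t_c.png

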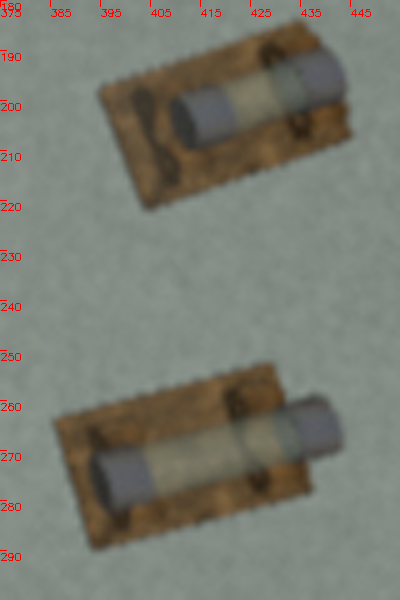

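View pics/s_h.png

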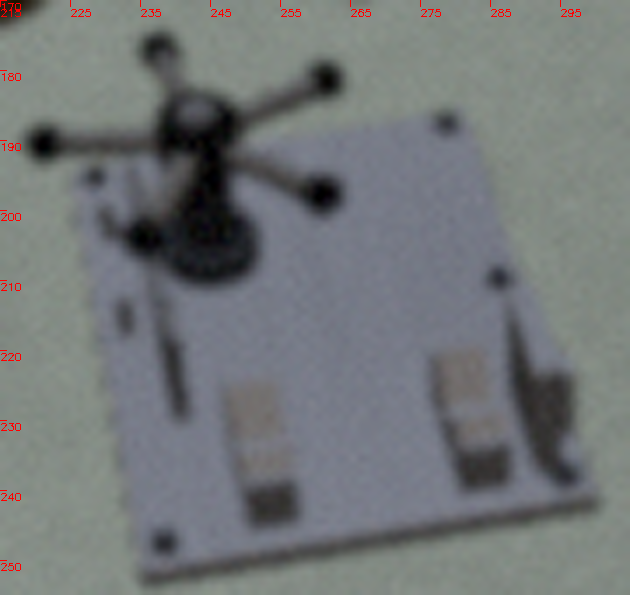

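View pics/s_c.png

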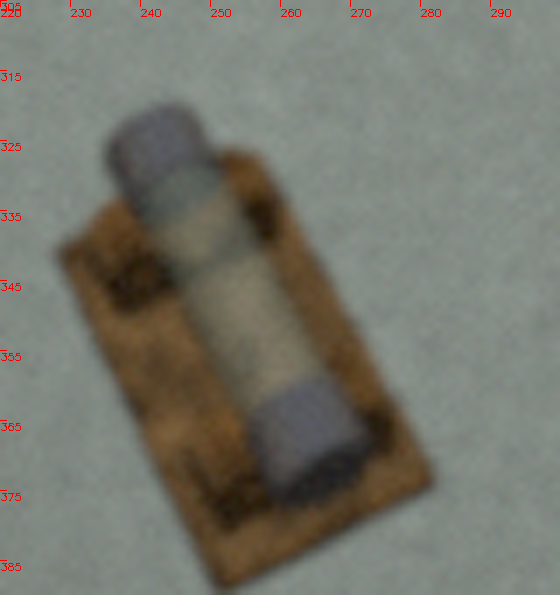

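```bash
cat > geo.py <<'E'
import numpy as np,cv2
from scipy.optimize import least_squares
C={n:dict(np.load(n+".npz")) for n in("top","side")}
def proj(n,X):
    c=C[n]; p=np.atleast_2d(X)@c["R"].T+c["t"]; q=p@c["mtx"].T; return q[:,:2]/q[:,2:]
def px(P,u0,v0,k): return (np.array(P,float)+.5)/k-.5+[u0,v0]
def rz(a): return np.array([[np.cos(a),-np.sin(a),0],[np.sin(a),np.cos(a),0],[0,0,1]])
E
cat > fit.py <<'E'
from geo import *
cor=np.array([[75,185,10],[75,-35,10],[-85,-35,10],[-85,185,10]],float)
hub=np.array([[-38,115,81.]])
tc=px([(90,72),(733,88),(724,553),(72,541)],195,190,7); th=px([(262,387)],195,190,7)
tb=px([(399,271),(195,224),(84,407),(221,568),(417,480)],195,190,7)   # spoke dirs from hub, ccw from +x
sc=px([(460,118),(597,498),(142,575),(75,200)],215,170,7); sh=px([(198,108)],215,170,7)
sb=px([(322,194),(327,82),(160,52),(44,144),(146,238)],215,170,7)
def model(p):
    R=rz(p[2]);o=np.array([p[0],p[1],0])
    b=np.array([[-38+56*np.cos(p[3]+k*1.2566),115+56*np.sin(p[3]+k*1.2566),70] for k in range(5)])
    return [q@R.T+o for q in(cor,hub,b)]
def res(p,cams=("top","side"),detail=False):
    c,h,b=model(p); r=[]
    for n in cams:
        for X,m in zip((c,h,b),(tc,th,tb) if n=="top" else (sc,sh,sb)): r.append(proj(n,X)-m)
    return r if detail else np.vstack(r).ravel()
for q0 in (0,-.6,.6,1.2,-1.2):
  for cams in (("top","side"),("top",),("side",)):
    s=least_squares(lambda p:res(p,cams),[440,40,0,q0],loss="soft_l1"); print(q0,cams,np.round(s.x,3),round(s.cost,2))
    if q0==0: [print(np.round(x,1).tolist()) for x in res(s.x,cams,True)]
# cell
T=px([(92,460),(112,506),(152,502),(240,478),(330,454),(343,432),(325,398),(200,428),(150,444)],375,180,5)
S=px([(108,155),(160,104),(205,125),(125,190),(245,220),(325,360),(370,445),(290,504),(258,450),(200,320)],220,305,7)
a=np.linspace(0,2*np.pi,60)
def hull(n,p):
    L=np.array([[s*55,14*np.cos(t),40+14*np.sin(t)] for s in(-1,1) for t in a])@rz(p[2]).T+[p[0],p[1],0]
    return cv2.convexHull(proj(n,L).astype(np.float32))
def rc(p,cams=("top","side")):
    return np.concatenate([[cv2.pointPolygonTest(hull(n,p),(float(u),float(v)),True) for u,v in (T if n=="top" else S)] for n in cams])
for cams in (("top","side"),("top",),("side",)):
    s=least_squares(lambda p:rc(p,cams),[350,-290,1.57],diff_step=1e-3); print("cell",cams,np.round(s.x,3),s.cost); print(np.round(s.fun,1))
E
python3 fit.py
```

```text
0 ('top', 'side') [ 5.4553e+02  2.6327e+01 -7.0000e-03 -8.2100e-01] 9.3
[[0.0, -1.0], [0.1, -1.0], [0.5, -0.1], [-1.0, -0.4]]
[[-0.2, -0.4]]
[[0.1, -0.3], [0.2, 0.0], [0.1, -0.4], [0.2, -0.6], [0.2, -0.3]]
[[0.3, -1.2], [0.1, -0.3], [-0.8, 0.0], [-1.5, -4.4]]
[[-0.7, 1.5]]
[[-0.4, 0.4], [-0.7, 0.1], [-0.5, 0.3], [-0.4, 0.3], [-1.0, 0.2]]
0 ('top',) [ 5.44626e+02  2.64090e+01 -6.00000e-03 -8.23000e-01] 1.11
[[-0.1, -0.6], [0.0, -0.6], [0.5, 0.3], [-1.0, 0.0]]
[[-0.2, 0.0]]
[[0.1, 0.1], [0.1, 0.5], [0.1, 0.1], [0.1, -0.2], [0.1, 0.1]]
0 ('side',) [ 5.4659e+02  2.6136e+01 -1.1000e-02 -8.1300e-01] 6.13
[[1.0, -1.2], [0.5, -0.2], [-0.4, -0.1], [-0.9, -4.5]]
[[-0.1, 1.4]]
[[0.2, 0.3], [-0.2, -0.0], [0.0, 0.3], [0.2, 0.3], [-0.3, 0.2]]
-0.6 ('top', 'side') [ 5.4553e+02  2.6327e+01 -7.0000e-03 -8.2100e-01] 9.3
-0.6 ('top',) [ 5.44626e+02  2.64090e+01 -6.00000e-03 -8.23000e-01] 1.11
-0.6 ('side',) [ 5.4659e+02  2.6136e+01 -1.1000e-02 -8.1300e-01] 6.13
0.6 ('top', 'side') [ 5.4553e+02  2.6327e+01 -7.0000e-03 -8.2100e-01] 9.3
0.6 ('top',) [544.626  26.409  -6.289  -0.823] 1.11
0.6 ('side',) [ 5.4659e+02  2.6136e+01 -1.1000e-02 -8.1300e-01] 6.13
1.2 ('top', 'side') [ 5.4553e+02  2.6327e+01 -7.0000e-03 -8.2100e-01] 9.3
1.2 ('top',) [544.626  26.409  -6.289  -0.823] 1.11
1.2 ('side',) [ 5.4659e+02  2.6136e+01 -1.1000e-02 -8.1300e-01] 6.13
-1.2 ('top', 'side') [ 5.4553e+02  2.6327e+01 -7.0000e-03 -8.2100e-01] 9.3
-1.2 ('top',) [544.626  26.409  -6.289  -0.823] 1.11
-1.2 ('side',) [ 5.4659e+02  2.6136e+01 -1.1000e-02 -8.1300e-01] 6.13
cell ('top', 'side') [ 461.128 -276.345    1.83 ] 10.769337866586492
[ 1.4  0.6 -0.7 -0.5 -0.4  0.1  0.7  1.4  2.   0.9  0.6 -0.2  0.8  1.1
  0.4  0.5  1.3  1.4  2.2]
cell ('top',) [ 459.493 -277.46     1.823] 2.68695912447023
[0.9 1.2 0.1 0.4 0.7 0.5 0.4 0.6 1.3]
cell ('side',) [ 461.896 -275.783    1.828] 4.891498012498292
[0.3 0.9 0.3 0.3 1.6 0.9 0.9 0.9 0.9 1.7]
```

The fits agree: the holder is at about (545.5, 26.3) with yaw -0.007, the wheel at 0.436 rad, and the long cell at (461, -276.5) with axis yaw 1.83. Next I need a helper that turns target poses into row values.

```bash
cat > rel.py <<'E'
# usage: rel.py x y z jawangle  -> row for TCP target, tool straight down, jaws along jawangle
from h import *; import sys
from scipy.spatial.transform import Rotation as Ro
s=ctrl.sense(); q=s["ee_rot"]; R=Ro.from_quat([q[1],q[2],q[3],q[0]]); M=R.as_matrix()
print("t",round(s["time_s"],2),"pos",np.round(s["eef_pos"],1),"jaw",round(np.arctan2(M[1,1],M[0,1]),4),"zaxis",np.round(M[:,2],3),"F",np.round(s["force"],1),"grip",round(s["grip_width"],3),"j",np.round(s["joints"],2))
a=list(map(float,sys.argv[1:]))
for i in range(0,len(a),4):
    x,y,z,j=a[i:i+4]
    ty=np.array([np.cos(j),np.sin(j),0]); tz=np.array([0,0,-1.]); tx=np.cross(ty,tz)
    D=M.T@np.column_stack([tx,ty,tz]); rv=Ro.from_matrix(D).as_rotvec()
    print(np.round(rv,3).tolist(), np.round(M.T@(np.array([x,y,z])-s["eef_pos"])/10,2).tolist())
E
python3 rel.py 461 -276.5 150 0.26
```

```text
t 0.1 pos [141.9 505.2 230.8] jaw 1.297 zaxis [-0.001 -0.001 -1.   ] F [ 0.2 -0.1  0.2] grip 0.999 j [ 1.07  0.31  1.5   0.    1.33 -0.22]
[-0.001, 0.0, 1.037] [-51.87, -66.62, 8.14]
```

move_arm(
  series=[
    [0, 0, 0.25, -12, -16, 1.0, 1],
    [0, 0, 0.5, -25, -32, 2, 1],
    [0, 0, 0.75, -38, -48, 3, 1],
    [0, 0, 1.037, -51.87, -66.62, 4, 1],
    [0, 0, 1.037, -51.87, -66.62, 8.14, 1],
  ],
)

```text
time_s: 0.52
eef_pos: [220.4, 311.2, 218.5]
ee_rot: [0.0, 0.437, 0.9, -0.0]
force: [1.2, 0.2, 0.5]
grip_width: 1.0
```

```bash
python3 rel.py 461 -276.5 150 0.26
```

```text
t 0.52 pos [220.4 311.2 218.5] jaw 0.6667 zaxis [-0.    -0.001 -1.   ] F [1.2 0.2 0.5] grip 1.0 j [ 0.65  0.    1.9  -0.    1.24 -0.02]
[-0.0, 0.001, 0.407] [-61.06, -17.44, 6.9]
```

move_arm(
  series=[
    [0, 0, 0.407, -61, -17.4, 4, 1],
    [0, 0, 0.407, -61, -17.4, 4, 1],
    [0, 0, 0.407, -61, -17.4, 4, 1],
    [0, 0, 0.407, -61, -17.4, 5, 1],
    [0, 0, 0.407, -61, -17.4, 6.9, 1],
  ],
)

```text
time_s: 0.93
eef_pos: [299.1, 118.8, 202.5]
ee_rot: [0.001, 0.61, 0.792, 0.0]
force: [0.7, 1.3, -0.8]
grip_width: 0.999
```

```bash
python3 rel.py 461 -276.5 150 0.26
```

```text
t 0.93 pos [299.1 118.8 202.5] jaw 0.2577 zaxis [ 0.001 -0.001 -1.   ] F [ 0.7  1.3 -0.8] grip 0.999 j [ 0.01 -0.13  2.07 -0.    1.2  -0.25]
[0.001, 0.001, -0.002] [-42.35, 5.58, 5.3]
```

move_arm(
  series=[
    [0, 0, 0, -42.3, 5.6, 3, 1],
    [0, 0, 0, -42.3, 5.6, 3, 1],
    [0, 0, 0, -42.3, 5.6, 4, 1],
    [0, 0, 0, -42.3, 5.6, 5.3, 1],
    [0, 0, 0, -42.3, 5.6, 5.3, 1],
  ],
)

```text
time_s: 1.35
eef_pos: [377.4, -73.3, 180.8]
ee_rot: [0.001, 0.611, 0.792, 0.0]
force: [1.5, 1.0, -0.0]
grip_width: 1.0
```

move_arm(
  series=[
    [0, 0, 0, -25, 3.3, 2, 1],
    [0, 0, 0, -25, 3.3, 2, 1],
    [0, 0, 0, -25, 3.3, 2, 1],
    [0, 0, 0, -25, 3.3, 2, 1],
    [0, 0, 0, -25, 3.3, 2, 1],
  ],
)

```text
time_s: 1.77
eef_pos: [455.5, -265.5, 164.1]
ee_rot: [0.0, 0.611, 0.792, 0.0]
force: [0.3, 0.3, 0.5]
grip_width: 0.999
```

```bash
python3 rel.py 461 -276.5 120 0.26
python3 - <<'E'
from h import *
for n in ("side","top"):
    c=capture(n); cv2.imwrite(f"pics/{n}1.png",c["frame"][:,:,::-1])
E
```

```text
t 1.77 pos [ 455.5 -265.5  164.1] jaw 0.2562 zaxis [ 0.001 -0.    -1.   ] F [0.3 0.3 0.5] grip 0.999 j [-0.75  0.38  1.59  0.    1.17 -1.01]
[0.001, 0.0, -0.004] [-1.2, 0.25, 4.41]
```

move_arm(
  series=[
    [0, 0, 0, -1.2, 0.25, 3, 1],
    [0, 0, 0, -1.2, 0.25, 6, 1],
    [0, 0, 0, -1.2, 0.25, 8.5, 1],
    [0, 0, 0, -1.2, 0.25, 8.5, 1],
    [0, 0, 0, -1.2, 0.25, 8.5, 1],
  ],
)

```text
time_s: 2.28
eef_pos: [461.0, -278.1, 77.8]
ee_rot: [-0.001, 0.612, 0.791, 0.0]
force: [-0.5, 0.1, 1.0]
grip_width: 0.998
```

```bash
python3 rel.py 461 -276.5 22 0.26
python3 - <<'E'
from h import *
ims=[]
for n,(u,v,w,h) in (("side",(180,230,140,160)),("top",(360,200,140,160))):
    c=capture(n); ims.append(cv2.resize(c["frame"][v:v+h,u:u+w,::-1],None,fx=2.8,fy=2.8,interpolation=cv2.INTER_CUBIC))
cv2.imwrite("pics/a2.png",np.hstack(ims))
E
```

```text
t 2.28 pos [ 461.  -278.1   77.8] jaw 0.2533 zaxis [-0.001  0.001 -1.   ] F [-0.5  0.1  1. ] grip 0.998 j [-0.76  0.51  1.64  0.    0.99 -1.01]
[-0.001, -0.001, -0.007] [0.15, 0.05, 5.58]
```

View pics/a2.png

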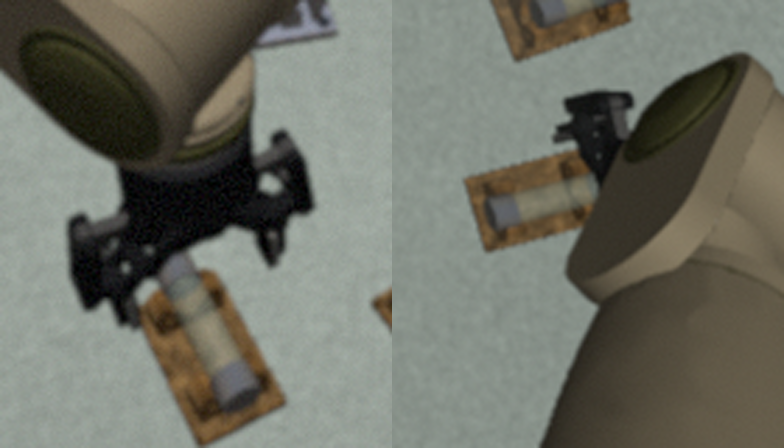

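In the side view (left) the jaws straddle the cell across its axis. I'll descend and close.

move_arm(
  series=[
    [0, 0, -0.007, 0.1, 0.05, 2, 1],
    [0, 0, -0.007, 0.1, 0.05, 4, 1],
    [0, 0, -0.007, 0.1, 0.05, 5.6, 1],
    [0, 0, -0.007, 0.1, 0.05, 5.6, 1],
    [0, 0, -0.007, 0.1, 0.05, 5.6, 0.6],
  ],
)

```text
time_s: 2.8
eef_pos: [462.9, -278.4, 25.1]
ee_rot: [0.002, 0.609, 0.793, -0.0]
force: [0.5, 0.3, -0.1]
grip_width: 0.88
```

move_arm(
  series=[
    [0, 0, 0, 0, 0, 0, 0.5],
    [0, 0, 0, 0, 0, 0, 0.4],
    [0, 0, 0, 0, 0, 0, 0.3],
    [0, 0, 0, 0, 0, 0, 0.2],
    [0, 0, 0, 0, 0, 0, 0.1],
  ],
  grip_force=35,
)

```text
time_s: 3.22
eef_pos: [460.7, -279.4, 26.3]
ee_rot: [0.001, 0.609, 0.793, -0.002]
force: [-18.1, -3.7, 15.4]
grip_width: 0.314
```

```bash
python3 rel.py 461 -276.5 22 0.26
```

```text
t 3.22 pos [ 460.7 -279.4   26.3] jaw 0.2621 zaxis [-0.002 -0.004 -1.   ] F [-18.1  -3.7  15.4] grip 0.314 j [-0.76  0.59  1.67 -0.01  0.88 -1.02]
[-0.003, 0.004, 0.002] [0.27, 0.1, 0.43]
```

move_arm(
  series=[
    [0, 0, 0, 0, -0.1, 0, 0.1],
    [0, 0, 0, 0, -0.1, 0, 0.1],
    [0, 0, 0, 0, -0.1, 0, 0.1],
  ],
)

```text
time_s: 3.47
eef_pos: [460.2, -280.0, 27.0]
ee_rot: [0.001, 0.609, 0.793, -0.002]
force: [-0.0, 0.4, 5.1]
grip_width: 0.316
```

```bash
python3 rel.py 461 -276.5 22 0.26
python3 - <<'E'
from h import *
c=capture("side"); cv2.imwrite("pics/a3.png",cv2.resize(c["frame"][230:390,180:320,::-1],None,fx=3.5,fy=3.5,interpolation=cv2.INTER_CUBIC))
E
```

```text
t 3.47 pos [ 460.2 -280.    27. ] jaw 0.2621 zaxis [-0.    -0.005 -1.   ] F [-0.   0.4  5.1] grip 0.316 j [-0.76  0.59  1.67 -0.01  0.88 -1.02]
[-0.002, 0.005, 0.002] [0.32, 0.17, 0.5]
```

View pics/a3.png

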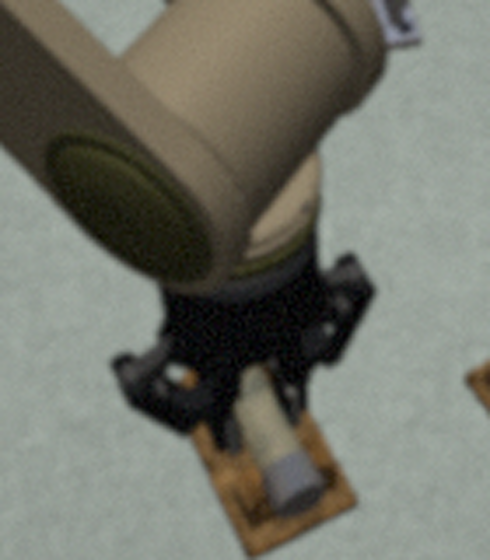

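The cell is between the pads: the opening is 0.316 (about 27 mm) and the side forces are near zero. Now I'll lift it.

move_arm(
  series=[
    [0, 0, 0, 0, 0, -2, 0.1],
    [0, 0, 0, 0, 0, -5, 0.1],
    [0, 0, 0, 0, 0, -8.5, 0.1],
    [0, 0, 0, 0, 0, -12.3, 0.1],
    [0, 0, 0, 0, 0, -12.3, 0.1],
  ],
  grip_force=40,
)

```text
time_s: 3.93
eef_pos: [462.4, -281.0, 156.4]
ee_rot: [0.007, 0.608, 0.794, -0.003]
force: [0.0, -0.8, -0.2]
grip_width: 0.314
```

```bash
python3 rel.py 537 26.3 150 1.564
```

```text
t 3.93 pos [ 462.4 -281.   156.4] jaw 0.2626 zaxis [ 0.007 -0.013 -1.   ] F [ 0.  -0.8 -0.2] grip 0.314 j [-0.76  0.41  1.56 -0.    1.15 -1.02]
[-0.006, 0.015, -1.301] [27.75, 15.18, 0.3]
```

move_arm(
  series=[
    [0, 0, -0.1, 2.5, 1.4, 0, 0.1],
    [0, 0, -0.2, 5, 2.8, 0, 0.1],
    [0, 0, -0.3, 7.5, 4.2, 0, 0.1],
    [0, 0, -0.4, 10, 5.5, 0, 0.1],
    [0, 0, -0.5, 12.5, 6.8, 0, 0.1],
  ],
)

```text
time_s: 4.35
eef_pos: [495.4, -141.1, 154.0]
ee_rot: [0.005, 0.391, 0.92, -0.004]
force: [0.3, 0.1, -1.3]
grip_width: 0.315
```

```bash
python3 rel.py 537 26.3 150 1.564
```

```text
t 4.35 pos [ 495.4 -141.1  154. ] jaw 0.7675 zaxis [ 0.006 -0.012 -1.   ] F [ 0.3  0.1 -1.3] grip 0.315 j [-0.5   0.36  1.64 -0.01  1.13 -1.27]
[-0.009, 0.011, -0.797] [9.16, 14.62, 0.23]
```

move_arm(
  series=[
    [0, 0, -0.1, 1.2, 1.9, 0, 0.1],
    [0, 0, -0.2, 2.4, 3.8, 0, 0.1],
    [0, 0, -0.3, 3.6, 5.7, 0, 0.1],
    [0, 0, -0.4, 4.8, 7.6, 0, 0.1],
    [0, 0, -0.5, 6, 9.5, 0, 0.1],
  ],
)

```text
time_s: 4.77
eef_pos: [521.9, -30.7, 152.0]
ee_rot: [0.003, 0.149, 0.989, -0.006]
force: [-0.1, -0.2, -2.1]
grip_width: 0.314
```

```bash
python3 rel.py 537 26.3 150 1.564
```

```text
t 4.77 pos [521.9 -30.7 152. ] jaw 1.2726 zaxis [ 0.005 -0.012 -1.   ] F [-0.1 -0.2 -2.1] grip 0.314 j [-0.28  0.38  1.62 -0.01  1.13 -1.55]
[-0.011, 0.006, -0.291] [0.23, 5.89, 0.13]
```

move_arm(
  series=[
    [0, 0, -0.1, 0.1, 2, 0, 0.1],
    [-0.005, 0.003, -0.2, 0.2, 4, 0, 0.1],
    [-0.011, 0.006, -0.291, 0.23, 5.89, 0.13, 0.1],
    [-0.011, 0.006, -0.291, 0.23, 5.89, 0.13, 0.1],
    [-0.011, 0.006, -0.291, 0.23, 5.89, 0.13, 0.1],
  ],
)

```text
time_s: 5.18
eef_pos: [536.7, 26.8, 149.1]
ee_rot: [-0.001, 0.003, 1.0, -0.0]
force: [-0.4, 1.0, -1.5]
grip_width: 0.312
```

```bash
python3 rel.py 537 26.3 60 1.564
python3 - <<'E'
from h import *
c=capture("side"); cv2.imwrite("pics/a4.png",cv2.resize(c["frame"][120:260,180:330,::-1],None,fx=5,fy=4.2,interpolation=cv2.INTER_CUBIC))
c=capture("top"); cv2.imwrite("pics/b4.png",cv2.resize(c["frame"][150:300,180:340,::-1],None,fx=4,fy=4,interpolation=cv2.INTER_CUBIC))
E
```

```text
t 5.18 pos [536.7  26.8 149.1] jaw 1.5638 zaxis [-0.001 -0.    -1.   ] F [-0.4  1.  -1.5] grip 0.312 j [-0.17  0.42  1.57 -0.    1.15 -1.73]
[-0.0, -0.001, -0.0] [-0.04, -0.05, 8.91]
```

View pics/a4.png

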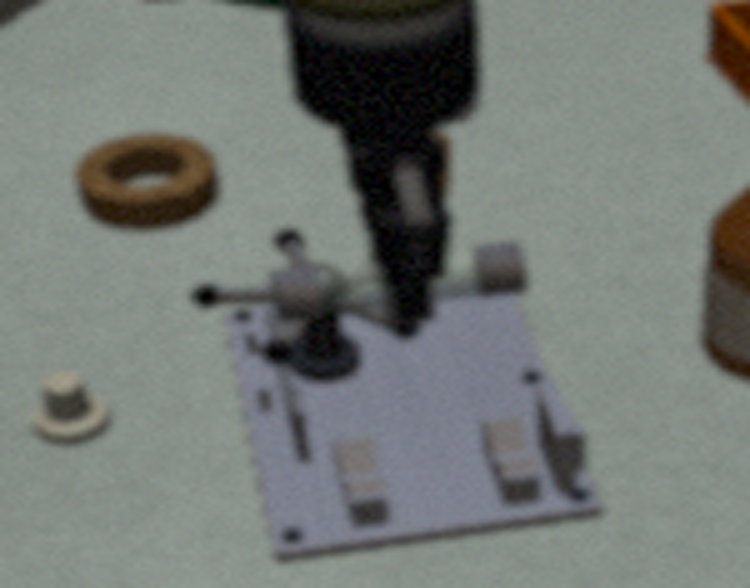

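View pics/b4.png

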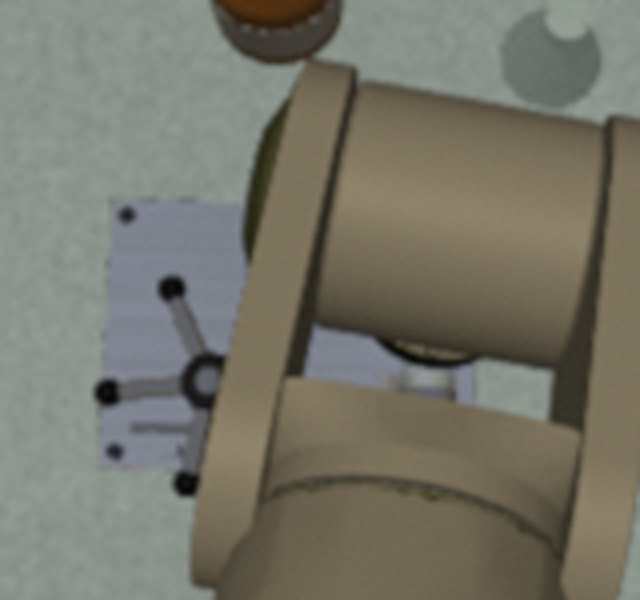

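```bash
python3 - <<'E'
from geo import *
a=np.linspace(0,2*np.pi,60)
for cx in (525,530,534,538,545):
  L=np.array([[s*55,14*np.cos(t),14*np.sin(t)] for s in(-1,1) for t in a])+[cx,26.8,162]
  p=proj("side",L); q=(p-[180,120]+.5)*[5,4.2]; print(cx,q.min(0),q.max(0),"ctr ends",(proj("side",[[cx-55,26.8,162],[cx+55,26.8,162]])-[180,120]+.5)*[5,4.2])
E
```

```text
525 [244.55682514 245.55056326] [504.8288099  330.99893453] ctr ends [[249.87280639 304.15178748]
 [497.87041984 272.02850491]]
530 [256.00878417 244.13695295] [516.00199759 329.49247335] ctr ends [[261.34463596 302.66583438]
 [508.92882134 270.5961034 ]]
534 [265.15013929 243.00774914] [524.92711818 328.28912619] ctr ends [[270.50820739 301.47887137]
 [517.76239424 269.4518853 ]]
538 [274.27923721 241.88003939] [533.84032726 327.08739486] ctr ends [[279.65945717 300.29350439]
 [526.58430483 268.30917782]]
545 [290.21880118 239.91013351] [549.40985275 324.98824335] ctr ends [[295.64456996 298.22294295]
 [541.99465532 266.31306569]]
```

```bash
python3 - <<'E'
from geo import *
im=cv2.imread("pics/a4.png")
a=np.linspace(0,2*np.pi,40)
L=[np.array([[s*55,14*np.cos(t),14*np.sin(t)] for t in a])+[535,26.8,162] for s in (-1,1)]
im=cv2.resize(im[200:360,230:560],None,fx=2.4,fy=2.4,interpolation=cv2.INTER_CUBIC)
for l in L:
  q=(((proj("side",l)-[180,120]+.5)*[5,4.2]-[230,200])*2.4).astype(int); cv2.polylines(im,[q],True,(0,0,255),1)
cv2.imwrite("pics/a5.png",im)
E
```

```text
(no output)
```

View pics/a5.png

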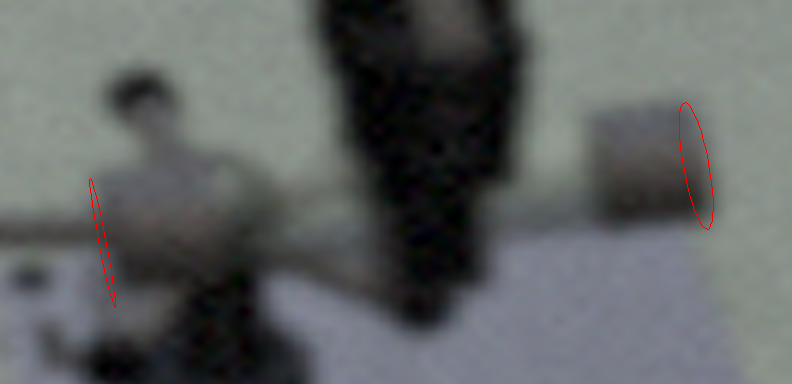

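```bash
python3 - <<'E'
from geo import *
im=cv2.imread("pics/b4.png")
for x in(480,487): print((proj("top",[[x,40.8,163],[x,26.8,163],[x,12.8,163],[x,25,163]])-[180,150]+.5)*4)
cv2.imwrite("pics/b5.png",cv2.resize(im[300:420,360:500],None,fx=5,fy=5,interpolation=cv2.INTER_CUBIC))
E
```

```text
[[398.47735305 427.93140764]
 [427.29509014 428.36950852]
 [456.08643185 428.80720812]
 [430.99831199 428.42580665]]
[[398.68722923 413.45720577]
 [427.46062922 413.90125569]
 [456.20771488 414.34489951]
 [431.15815647 413.95831835]]
```

View pics/b5.png

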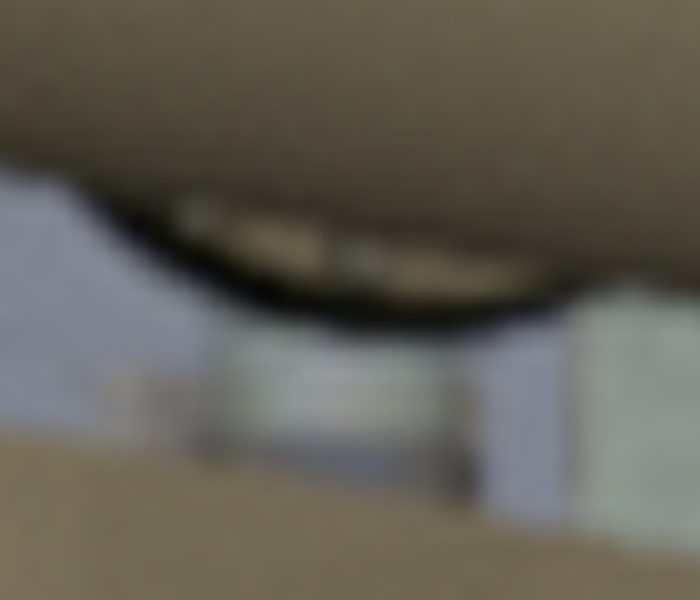

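move_arm(
  series=[
    [0, 0, 0, 0, 0, 3, 0.1],
    [0, 0, 0, 0, -0.03, 6, 0.1],
    [0, 0, 0, 0, -0.03, 9, 0.1],
    [0, 0, 0, 0, -0.03, 9.9, 0.1],
    [0, 0, 0, 0, -0.03, 9.9, 0.1],
  ],
)

```text
time_s: 5.7
eef_pos: [535.3, 24.9, 48.7]
ee_rot: [-0.003, 0.005, 1.0, 0.0]
force: [-0.0, 0.1, -1.3]
grip_width: 0.31
```

```bash
python3 rel.py 537 26.3 29 1.564
python3 - <<'E'
from h import *
c=capture("side"); cv2.imwrite("pics/a6.png",cv2.resize(c["frame"][160:260,210:310,::-1],None,fx=6,fy=6,interpolation=cv2.INTER_CUBIC))
E
```

```text
t 5.7 pos [535.3  24.9  48.7] jaw 1.5601 zaxis [-0.005  0.    -1.   ] F [-0.   0.1 -1.3] grip 0.31 j [-0.17  0.55  1.66 -0.    0.93 -1.73]
[0.0, -0.005, -0.004] [-0.18, 0.14, 1.97]
```

View pics/a6.png

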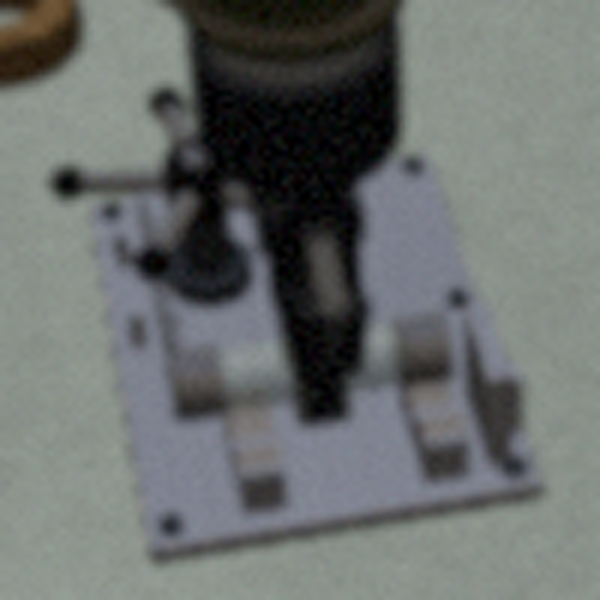

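The cell hangs level above both yokes, with about 12 mm still to go to the stop. Next I'll lower it until it touches.

move_arm(
  series=[
    [0, -0.004, -0.004, -0.1, 0.12, 0.5, 0.1],
    [0, -0.004, -0.004, -0.1, 0.12, 1.0, 0.1],
    [0, -0.004, -0.004, -0.1, 0.12, 1.3, 0.1],
    [0, -0.004, -0.004, -0.1, 0.12, 1.5, 0.1],
    [0, -0.004, -0.004, -0.1, 0.12, 1.5, 0.1],
  ],
)

```text
time_s: 6.17
eef_pos: [537.5, 26.1, 35.6]
ee_rot: [0.001, 0.003, 1.0, -0.0]
force: [-0.9, 0.2, -1.2]
grip_width: 0.313
```

move_arm(
  series=[
    [0, 0, 0, 0, 0, 0.1, 0.1],
    [0, 0, 0, 0, 0, 0.2, 0.1],
    [0, 0, 0, 0, 0, 0.3, 0.1],
    [0, 0, 0, 0, 0, 0.3, 0.1],
  ],
)

```text
time_s: 6.5
eef_pos: [537.5, 26.1, 32.5]
ee_rot: [0.001, 0.003, 1.0, -0.0]
force: [0.4, 0.4, -1.9]
grip_width: 0.313
```

```bash
python3 rel.py 537 26.3 29 1.564
```

```text
t 6.5 pos [537.5  26.1  32.5] jaw 1.5645 zaxis [ 0.002 -0.    -1.   ] F [ 0.4  0.4 -1.9] grip 0.313 j [-0.17  0.58  1.67  0.    0.89 -1.73]
[-0.0, 0.002, 0.001] [0.05, 0.02, 0.35]
```

move_arm(
  series=[
    [0, 0, 0, 0, 0, 0.1, 0.1],
    [0, 0, 0, 0, 0, 0.2, 0.1],
    [0, 0, 0, 0, 0, 0.3, 0.1],
    [0, 0, 0, 0, 0, 0.3, 0.1],
  ],
)

```text
time_s: 6.83
eef_pos: [537.4, 26.1, 29.3]
ee_rot: [0.001, 0.003, 1.0, -0.0]
force: [-0.8, -0.3, -1.9]
grip_width: 0.312
```

move_arm(
  series=[
    [0, 0, 0, 0, 0, 0.1, 0.1],
    [0, 0, 0, 0, 0, 0.2, 0.1],
    [0, 0, 0, 0, 0, 0.2, 0.1],
  ],
)

```text
time_s: 7.08
eef_pos: [537.6, 26.0, 28.5]
ee_rot: [0.001, 0.003, 1.0, -0.0]
force: [-5.0, -0.2, 11.0]
grip_width: 0.31
```

```bash
python3 rel.py 537 26.3 29 1.564
```

```text
t 7.08 pos [537.6  26.   28.5] jaw 1.5646 zaxis [ 0.002 -0.001 -1.   ] F [-5.  -0.2 11. ] grip 0.31 j [-0.17  0.59  1.67 -0.    0.88 -1.73]
[-0.001, 0.002, 0.001] [0.06, 0.03, -0.05]
```

move_arm(
  series=[
    [0, 0, 0, -0.2, 0, -0.05, 0.1],
    [0, 0, 0, -0.4, 0, -0.05, 0.1],
    [0, 0, 0, -0.6, 0, -0.05, 0.1],
    [0, 0, 0, -0.7, 0, -0.05, 0.1],
    [0, 0, 0, -0.7, 0, -0.05, 0.1],
  ],
  grip_force=25,
)

```text
time_s: 7.5
eef_pos: [544.7, 25.9, 28.7]
ee_rot: [0.001, 0.003, 1.0, -0.0]
force: [0.4, -0.2, -1.8]
grip_width: 0.316
```

```bash
python3 rel.py 537 26.3 29 1.564
```

```text
t 7.5 pos [544.7  25.9  28.7] jaw 1.5646 zaxis [ 0.002 -0.001 -1.   ] F [ 0.4 -0.2 -1.8] grip 0.316 j [-0.17  0.6   1.65 -0.    0.89 -1.73]
[-0.001, 0.002, 0.001] [0.77, 0.03, -0.03]
```

move_arm(
  series=[
    [0, 0, 0, -0.1, 0, 0, 0.1],
    [0, 0, 0, -0.2, 0, 0, 0.1],
    [0, 0, 0, -0.3, 0, 0, 0.1],
    [0, 0, 0, -0.3, 0, 0, 0.1],
  ],
)

```text
time_s: 7.83
eef_pos: [547.2, 25.9, 28.6]
ee_rot: [0.0, 0.003, 1.0, -0.0]
force: [-3.4, -1.2, 2.4]
grip_width: 0.31
```

move_arm(
  series=[
    [0, 0, 0, -0.1, 0, 0, 0.1],
    [0, 0, 0, -0.2, 0, 0, 0.1],
    [0, 0, 0, -0.2, 0, 0, 0.1],
  ],
)

```text
time_s: 8.08
eef_pos: [547.2, 25.9, 28.6]
ee_rot: [-0.003, 0.003, 1.0, -0.0]
force: [-13.4, -2.2, 9.5]
grip_width: 0.312
```

At x = 547.2 the force builds up to 13 N, so the cell is on the stop. I'll release it now.

move_arm(
  series=[
    [0, 0, 0, 0, 0, 0, 0.35],
    [0, 0, 0, 0, 0, 0, 0.4],
    [0, 0, 0, 0, 0, 0, 0.5],
    [0, 0, 0, 0, 0, 0, 0.6],
    [0, 0, 0, 0, 0, 0, 0.6],
  ],
)

```text
time_s: 8.5
eef_pos: [547.5, 25.9, 28.6]
ee_rot: [-0.002, 0.003, 1.0, -0.0]
force: [-0.2, 0.5, -1.2]
grip_width: 0.6
```

move_arm(
  series=[
    [0, 0, 0, 0, 0, -2, 0.6],
    [0, 0, 0, 0, 0, -5, 0.6],
    [0, 0, 0, 0, 0, -9, 0.6],
    [0, 0, 0, 0, 0, -12, 0.4],
    [0, 0, 0, 0, 0, -12, 0.2],
  ],
)

```text
time_s: 8.92
eef_pos: [550.8, 25.7, 154.8]
ee_rot: [0.003, 0.003, 1.0, -0.001]
force: [0.1, -0.8, 0.3]
grip_width: 0.325
```

```bash
python3 rel.py 440 26.3 150 1.564
python3 - <<'E'
from h import *
c=capture("side"); cv2.imwrite("pics/a7.png",cv2.resize(c["frame"][160:260,210:310,::-1],None,fx=6,fy=6,interpolation=cv2.INTER_CUBIC))
E
```

```text
t 8.92 pos [550.8  25.7 154.8] jaw 1.5652 zaxis [ 0.006 -0.002 -1.   ] F [ 0.1 -0.8  0.3] grip 0.325 j [-0.17  0.44  1.53 -0.    1.17 -1.73]
[-0.002, 0.006, 0.001] [11.08, -0.0, 0.41]
```

View pics/a7.png

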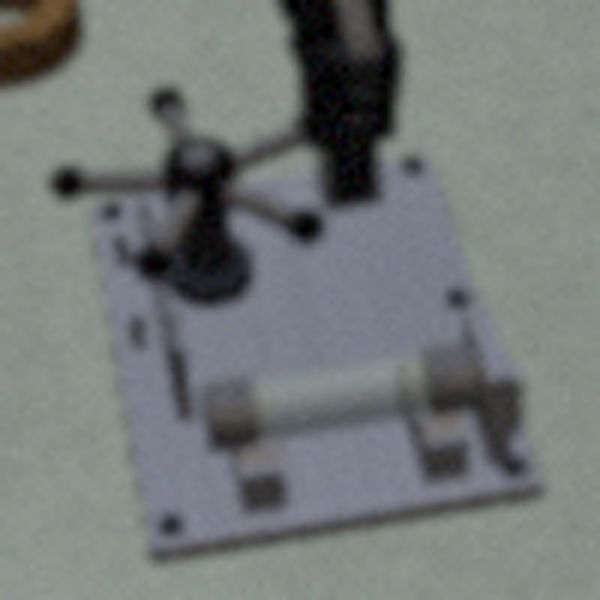

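The cell lies in both yokes against the stop. I'll confirm with a light push on its near end with the fingers shut.

move_arm(
  series=[
    [0, 0, 0, 3, 0, 0.4, 0],
    [0, 0, 0, 6, 0, 0.4, 0],
    [0, 0, 0, 8.8, 0, 1, 0],
    [0, 0, 0, 8.8, 0, 3, 0],
    [0, 0, 0, 8.8, 0, 5, 0],
  ],
)

```text
time_s: 9.38
eef_pos: [460.6, 26.4, 100.7]
ee_rot: [0.001, 0.003, 1.0, -0.001]
force: [0.5, 0.3, -0.9]
grip_width: 0.002
```

```bash
python3 rel.py 464 26.3 35 1.564
```

```text
t 9.38 pos [460.6  26.4 100.7] jaw 1.565 zaxis [ 0.002 -0.001 -1.   ] F [ 0.5  0.3 -0.9] grip 0.002 j [-0.2   0.33  1.85 -0.    0.96 -1.76]
[-0.001, 0.002, 0.001] [-0.33, 0.0, 6.57]
```

move_arm(
  series=[
    [0, 0, 0, -0.3, 0, 3, 0],
    [0, 0, 0, -0.3, 0, 6.2, 0],
    [0, 0, 0, -0.3, 0, 6.5, 0],
    [0, 0, 0, -0.3, 0, 6.5, 0],
  ],
)

```text
time_s: 9.72
eef_pos: [462.4, 26.5, 34.2]
ee_rot: [-0.001, 0.003, 1.0, -0.0]
force: [0.3, -0.4, 0.7]
grip_width: 0.001
```

```bash
python3 rel.py 476 26.3 35 1.564
python3 - <<'E'
from h import *
c=capture("side"); cv2.imwrite("pics/a8.png",cv2.resize(c["frame"][160:260,210:310,::-1],None,fx=6,fy=6,interpolation=cv2.INTER_CUBIC))
E
```

```text
t 9.72 pos [462.4  26.5  34.2] jaw 1.5649 zaxis [-0.002 -0.001 -1.   ] F [ 0.3 -0.4  0.7] grip 0.001 j [-0.2   0.45  1.89 -0.    0.8  -1.76]
[-0.001, -0.002, 0.001] [-1.36, -0.02, -0.08]
```

View pics/a8.png

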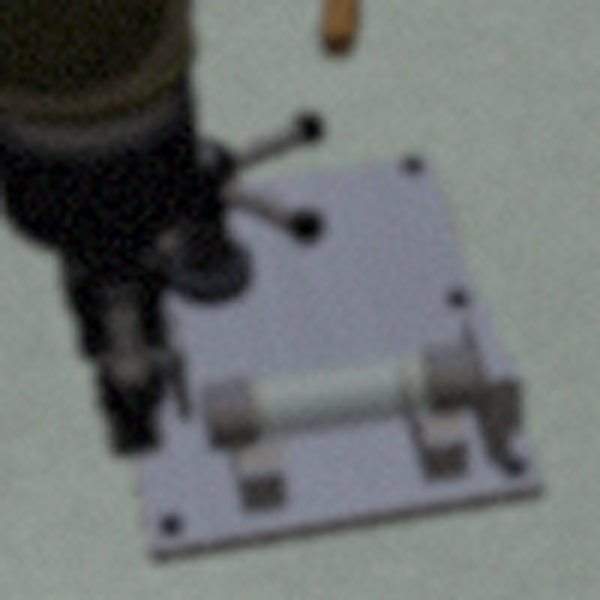

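move_arm(
  series=[
    [0, 0, 0, -0.4, 0, 0, 0],
    [0, 0, 0, -0.8, 0, 0, 0],
    [0, 0, 0, -1.1, 0, 0, 0],
    [0, 0, 0, -1.4, 0, 0, 0],
    [0, 0, 0, -1.4, 0, 0, 0],
  ],
)

```text
time_s: 10.18
eef_pos: [478.5, 26.2, 36.3]
ee_rot: [0.001, 0.003, 1.0, -0.001]
force: [0.6, -0.9, -0.8]
grip_width: -0.0
```

move_arm(
  series=[
    [0, 0, 0, -0.1, 0, 0, 0],
    [0, 0, 0, -0.2, 0, 0, 0],
    [0, 0, 0, -0.3, 0, 0, 0],
  ],
)

```text
time_s: 10.43
eef_pos: [479.8, 26.3, 36.3]
ee_rot: [-0.001, 0.003, 1.0, -0.001]
force: [-14.8, -2.3, 12.4]
grip_width: -0.0
```

With the fingers shut, contact came at 479.8. That puts the near end at about 490.8, against 490.5 expected when seated, so the cell bears on the stop. I'll back off and go to the wheel.

move_arm(
  series=[
    [0, 0, 0, 0.8, 0, 0, 0],
    [0, 0, 0, 1.5, 0, 0, 0],
    [0, 0, 0, 1.5, 0, -4, 0],
    [0, 0, 0, 1.5, 0, -8, 0],
    [0, 0, 0, 1.5, 0, -11, 0],
  ],
)

```text
time_s: 10.85
eef_pos: [464.9, 26.5, 148.9]
ee_rot: [-0.0, 0.003, 1.0, -0.001]
force: [0.6, 0.6, -0.2]
grip_width: -0.002
```

```bash
python3 rel.py 550.5 133.5 145 1.564
python3 - <<'E'
from h import *
c=capture("top"); cv2.imwrite("pics/b9.png",cv2.resize(c["frame"][190:280,195:310,::-1],None,fx=6,fy=6,interpolation=cv2.INTER_CUBIC))
E
```

```text
t 10.85 pos [464.9  26.5 148.9] jaw 1.5655 zaxis [-0.    -0.002 -1.   ] F [ 0.6  0.6 -0.2] grip -0.002 j [-0.19  0.27  1.78 -0.    1.09 -1.76]
[-0.002, -0.0, 0.002] [-8.5, 10.75, 0.37]
```

View pics/b9.png

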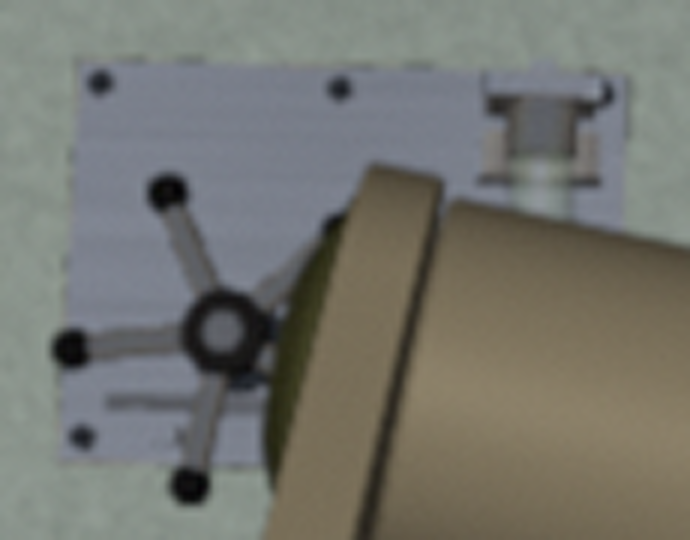

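The cell's far end is at the stop, around (540,105) in this crop. The wheel is unchanged, with spoke tips at (165,190) and about (335,225). I'll go above the gap between those two spokes.

move_arm(
  series=[
    [0, 0, 0, -2.4, 3, 0.2, 0],
    [0, 0, 0, -4.8, 6, 0.3, 0],
    [0, 0, 0, -7, 9, 0.3, 0],
    [0, 0, 0, -8.5, 10.75, 0.3, 0],
    [0, 0, 0, -8.5, 10.75, 0.3, 0],
  ],
)

```text
time_s: 11.32
eef_pos: [554.3, 136.1, 150.6]
ee_rot: [0.005, 0.001, 1.0, -0.001]
force: [-0.5, 1.1, -1.1]
grip_width: 0.004
```

```bash
python3 rel.py 550.5 133.5 58 1.564
python3 - <<'E'
from h import *
c=capture("side"); cv2.imwrite("pics/a9.png",cv2.resize(c["frame"][120:260,200:310,::-1],None,fx=5,fy=4,interpolation=cv2.INTER_CUBIC))
E
```

```text
t 11.32 pos [554.3 136.1 150.6] jaw 1.5687 zaxis [ 0.009 -0.002 -1.   ] F [-0.5  1.1 -1.1] grip 0.004 j [ 0.04  0.48  1.47 -0.    1.18 -1.53]
[-0.002, 0.009, 0.005] [0.46, -0.24, 9.26]
```

View pics/a9.png

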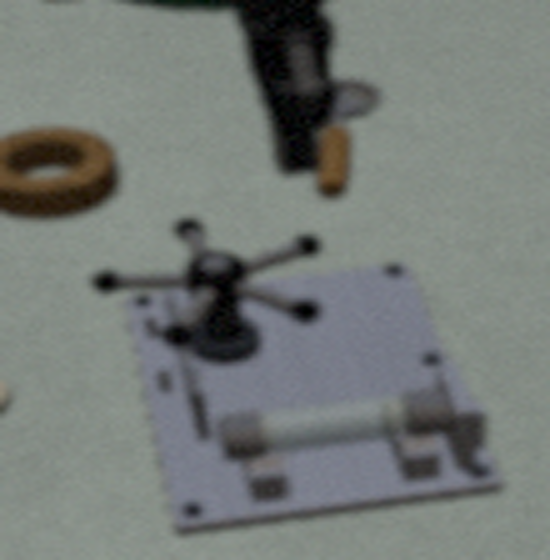

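move_arm(
  series=[
    [0, 0.009, 0, 0.46, -0.24, 3, 0],
    [0, 0.009, 0, 0.46, -0.24, 6, 0],
    [0, 0.009, 0, 0.46, -0.24, 9, 0],
    [0, 0.009, 0, 0.46, -0.24, 9.2, 0],
    [0, 0.009, 0, 0.46, -0.24, 9.2, 0],
  ],
)

```text
time_s: 11.78
eef_pos: [548.2, 131.2, 57.9]
ee_rot: [-0.002, 0.002, 1.0, -0.002]
force: [0.4, -1.0, 0.6]
grip_width: -0.002
```

```bash
cat > arc.py <<'E'
# arc.py R z phi...: rows (shift only) to points on the arc about the hub
from h import *; import sys
from scipy.spatial.transform import Rotation as Ro
s=ctrl.sense(); q=s["ee_rot"]; M=Ro.from_quat([q[1],q[2],q[3],q[0]]).as_matrix(); H=np.array([508.3,141.6]); p=s["eef_pos"]
d=p[:2]-H; print("t",round(s["time_s"],2),"pos",np.round(p,1),"R",round(np.hypot(*d),1),"phi",round(np.arctan2(d[1],d[0]),3),"F",np.round(s["force"],1),"j",np.round(s["joints"],2))
R,z,*f=map(float,sys.argv[1:])
for a in f: print(a,np.round(M.T@(np.array([H[0]+R*np.cos(a),H[1]+R*np.sin(a),z])-p)/10,2).tolist())
E
python3 arc.py 43 58 0 .15 .3 .45 .6; python3 rel.py 550 133 58 1.564
python3 - <<'E'
from h import *
c=capture("side"); cv2.imwrite("pics/a10.png",cv2.resize(c["frame"][120:260,200:310,::-1],None,fx=5,fy=4,interpolation=cv2.INTER_CUBIC))
E
```

```text
t 11.78 pos [548.2 131.2  57.9] R 41.3 phi -0.255 F [ 0.4 -1.   0.6] j [ 0.03  0.59  1.57 -0.    0.99 -1.54]
0.0 [-0.3, 1.04, -0.01]
0.15 [-0.25, 1.68, -0.02]
0.3 [-0.11, 2.31, -0.02]
0.45 [0.13, 2.91, -0.02]
0.6 [0.46, 3.47, -0.02]
t 11.78 pos [548.2 131.2  57.9] jaw 1.5673 zaxis [-0.004 -0.003 -1.   ] F [ 0.4 -1.   0.6] grip -0.002 j [ 0.03  0.59  1.57 -0.    0.99 -1.54]
[-0.003, -0.004, 0.003] [-0.18, 0.18, -0.01]
```

View pics/a10.png

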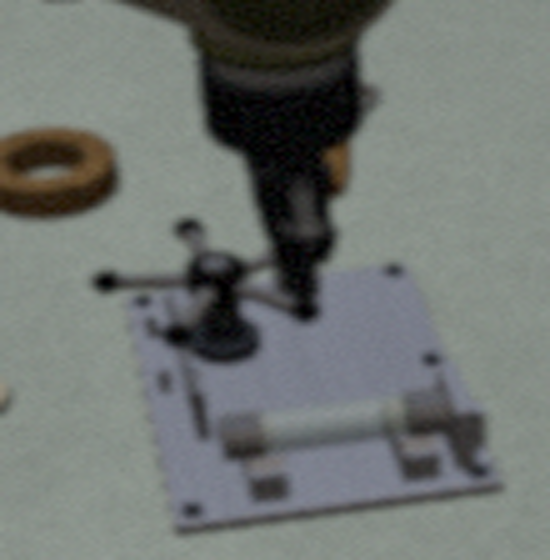

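The fingers are down between the two spokes with no contact. Now I'll push the left-hand spoke round anticlockwise.

move_arm(
  series=[
    [0, 0, 0, -0.3, 1.0, 0, 0],
    [0, 0, 0, -0.25, 1.7, 0, 0],
    [0, 0, 0, -0.11, 2.3, 0, 0],
    [0, 0, 0, 0.13, 2.9, 0, 0],
    [0, 0, 0, 0.46, 3.5, 0, 0],
  ],
)

```text
time_s: 12.25
eef_pos: [545.0, 167.1, 60.0]
ee_rot: [0.001, 0.001, 1.0, -0.002]
force: [0.9, -3.8, 0.6]
grip_width: -0.0
```

```bash
python3 arc.py 43 58 .6 .75 .9 1.05 1.2
```

```text
t 12.25 pos [545.  167.1  60. ] R 44.7 phi 0.608 F [ 0.9 -3.8  0.6] j [ 0.09  0.6   1.55 -0.    0.99 -1.47]
0.6 [0.12, -0.13, 0.2]
0.75 [0.53, 0.38, 0.2]
0.9 [1.0, 0.81, 0.2]
1.05 [1.54, 1.17, 0.2]
1.2 [2.12, 1.45, 0.19]
```

move_arm(
  series=[
    [0, 0, 0, 0.53, 0.4, 0.2, 0],
    [0, 0, 0, 1.0, 0.8, 0.2, 0],
    [0, 0, 0, 1.5, 1.2, 0.2, 0],
    [0, 0, 0, 2.1, 1.5, 0.2, 0],
  ],
)

```text
time_s: 12.58
eef_pos: [523.5, 182.6, 57.8]
ee_rot: [0.001, 0.001, 1.0, -0.002]
force: [2.9, -1.8, 0.3]
grip_width: -0.004
```

```bash
python3 arc.py 43 58 1.2 1.35 1.5 1.65 1.8 1.95
```

```text
t 12.58 pos [523.5 182.6  57.8] R 43.8 phi 1.215 F [ 2.9 -1.8  0.3] j [ 0.13  0.57  1.6  -0.    0.97 -1.44]
1.2 [-0.03, -0.1, -0.02]
1.35 [0.58, 0.09, -0.02]
1.5 [1.22, 0.18, -0.02]
1.65 [1.87, 0.18, -0.02]
1.8 [2.5, 0.08, -0.02]
1.95 [3.12, -0.12, -0.02]
```

move_arm(
  series=[
    [0, 0, 0, 0.6, 0.1, 0, 0],
    [0, 0, 0, 1.2, 0.2, 0, 0],
    [0, 0, 0, 1.9, 0.2, 0, 0],
    [0, 0, 0, 2.5, 0.1, 0, 0],
    [0, 0, 0, 3.1, -0.1, 0, 0],
  ],
)

```text
time_s: 13.0
eef_pos: [492.1, 181.8, 58.0]
ee_rot: [0.001, 0.001, 1.0, -0.001]
force: [4.6, 0.2, 1.4]
grip_width: -0.0
```

```bash
python3 arc.py 43 58 2.0 2.1 2.2 2.3 2.4 2.5
python3 - <<'E'
from h import *
c=capture("top"); cv2.imwrite("pics/b11.png",cv2.resize(c["frame"][190:280,180:310,::-1],None,fx=5,fy=5,interpolation=cv2.INTER_CUBIC))
c=capture("side"); cv2.imwrite("pics/a11.png",cv2.resize(c["frame"][120:260,200:310,::-1],None,fx=5,fy=4,interpolation=cv2.INTER_CUBIC))
E
```

```text
t 13.0 pos [492.1 181.8  58. ] R 43.4 phi 1.953 F [4.6 0.2 1.4] j [ 0.13  0.52  1.7  -0.    0.93 -1.43]
2.0 [0.17, -0.11, -0.0]
2.1 [0.55, -0.31, -0.0]
2.2 [0.91, -0.55, -0.0]
2.3 [1.25, -0.82, -0.0]
2.4 [1.55, -1.12, -0.0]
2.5 [1.82, -1.45, 0.0]
```

View pics/a11.png

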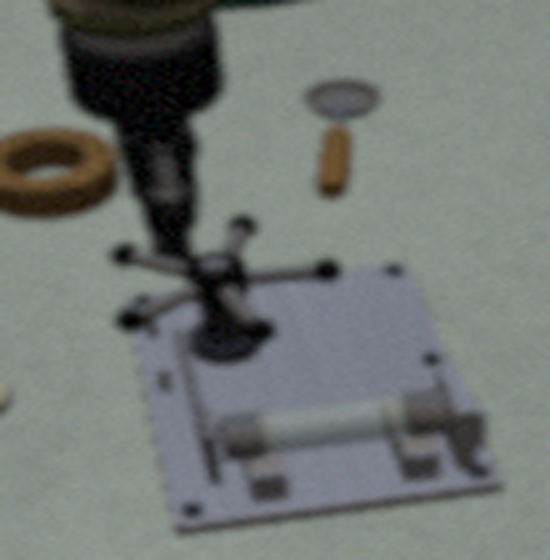

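View pics/b11.png

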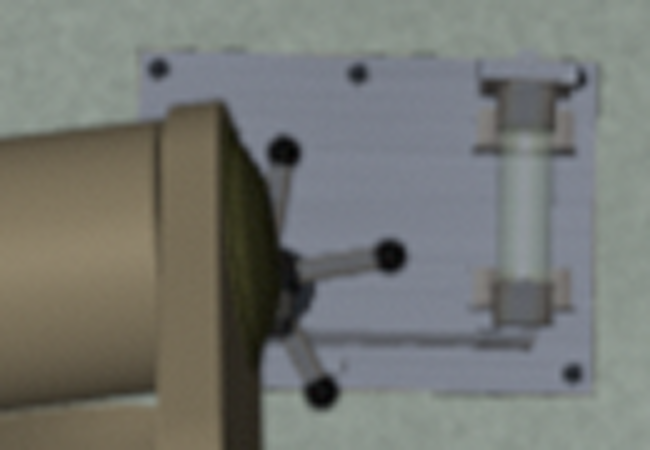

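The wheel is turning and the gate is moving in across the near end without touching the cell. I'll go on slowly to the end stop.

move_arm(
  series=[
    [0, 0, 0, 0.2, -0.1, 0, 0],
    [0, 0, 0, 0.55, -0.3, 0, 0],
    [0, 0, 0, 0.9, -0.55, 0, 0],
    [0, 0, 0, 1.1, -0.7, 0, 0],
  ],
)

```text
time_s: 13.43
eef_pos: [479.8, 174.4, 57.7]
ee_rot: [-0.0, 0.002, 1.0, -0.001]
force: [0.7, 0.7, 1.4]
grip_width: -0.001
```

```bash
python3 arc.py 43 58  2.3 2.35 2.4 2.45 2.5
python3 - <<'E'
from h import *
c=capture("top"); cv2.imwrite("pics/b12.png",cv2.resize(c["frame"][190:280,195:310,::-1],None,fx=6,fy=6,interpolation=cv2.INTER_CUBIC))
E
```

```text
t 13.43 pos [479.8 174.4  57.7] R 43.5 phi 2.287 F [0.7 0.7 1.4] j [ 0.12  0.49  1.74 -0.    0.91 -1.45]
2.3 [0.01, -0.07, -0.03]
2.35 [0.17, -0.22, -0.03]
2.4 [0.32, -0.38, -0.03]
2.45 [0.46, -0.54, -0.03]
2.5 [0.59, -0.71, -0.03]
```

View pics/b12.png

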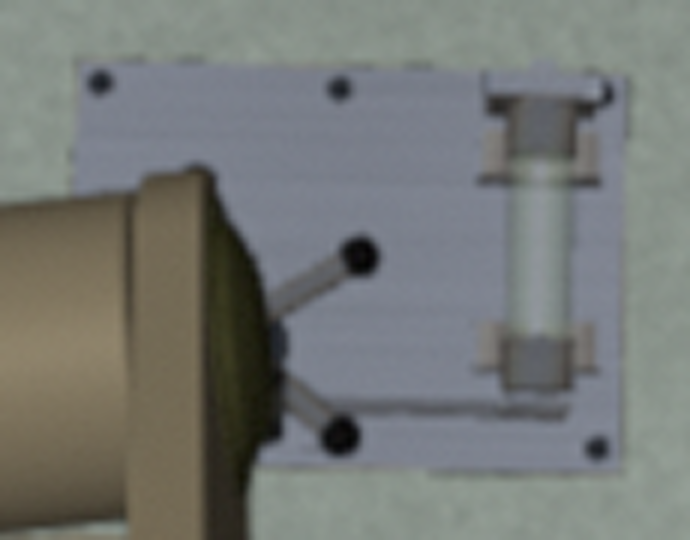

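move_arm(
  series=[
    [0, 0, 0, 0.17, -0.2, 0, 0],
    [0, 0, 0, 0.3, -0.36, 0, 0],
    [0, 0, 0, 0.3, -0.36, 0, 0],
  ],
)

```text
time_s: 13.73
eef_pos: [478.0, 171.9, 58.2]
ee_rot: [0.002, 0.002, 1.0, 0.0]
force: [8.5, 12.2, -3.6]
grip_width: 0.0
```

```bash
python3 arc.py 43 58  2.3 2.35 2.4 2.45 2.5
```

```text
t 13.73 pos [478.  171.9  58.2] R 42.8 phi 2.356 F [ 8.5 12.2 -3.6] j [ 0.11  0.49  1.75 -0.    0.9  -1.45]
2.3 [-0.16, 0.18, 0.02]
2.35 [-0.01, 0.03, 0.02]
2.4 [0.14, -0.12, 0.02]
2.45 [0.28, -0.29, 0.02]
2.5 [0.42, -0.46, 0.02]
```

move_arm(
  series=[
    [0, 0, 0, 0.15, -0.15, 0, 0],
    [0, 0, 0, 0.25, -0.25, 0, 0],
    [0, 0, 0, 0.25, -0.25, 0, 0],
  ],
)

```text
time_s: 13.98
eef_pos: [477.9, 171.5, 58.7]
ee_rot: [0.006, 0.003, 1.0, 0.003]
force: [14.6, 19.6, -9.0]
grip_width: -0.002
```

move_arm(
  series=[
    [0, 0, 0, -0.4, 0.5, 0, 0],
    [0, 0, 0, -0.6, 0.8, 0, 0],
    [0, 0, 0, -0.6, 0.8, -3, 0],
    [0, 0, 0, -0.6, 0.8, -7, 0],
    [0, 0, 0, -0.6, 0.8, -11, 0],
  ],
)

```text
time_s: 14.4
eef_pos: [481.5, 178.5, 169.3]
ee_rot: [0.004, 0.003, 1.0, 0.002]
force: [0.8, 0.4, -0.3]
grip_width: 0.0
```

```bash
python3 rel.py 350 250 220 1.56
```

```text
t 14.4 pos [481.5 178.5 169.3] jaw 1.5653 zaxis [ 0.007  0.004 -1.   ] F [ 0.8  0.4 -0.3] grip 0.0 j [ 0.12  0.34  1.63  0.    1.16 -1.44]
[0.004, 0.007, 0.005] [13.15, 7.1, -5.13]
```

The force rose to 24 N with no further movement, so the wheel is at its end stop. I'll move clear and check.

move_arm(
  series=[
    [0, 0, 0, 3, 2, -2, 0],
    [0, 0, 0, 6, 4, -4, 0],
    [0, 0, 0, 9, 6, -5, 0],
    [0, 0, 0, 12, 7, -5, 0],
    [0, 0, 0, 12, 7, -5, 0],
  ],
)

```text
time_s: 14.82
eef_pos: [357.2, 250.1, 219.1]
ee_rot: [0.003, 0.001, 1.0, 0.002]
force: [0.4, -0.4, 0.1]
grip_width: -0.001
```

```bash
python3 - <<'E'
from h import *
for n,(u,v,w,h,k) in (("top",(195,190,115,86,7)),("side",(215,160,90,95,6))):
    c=capture(n); cv2.imwrite(f"pics/{n}_f.png",cv2.resize(c["frame"][v:v+h,u:u+w,::-1],None,fx=k,fy=k,interpolation=cv2.INTER_CUBIC)); cv2.imwrite(f"pics/{n}_full.png",c["frame"][:,:,::-1])
E
```

```text
(no output)
```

View pics/top_f.png

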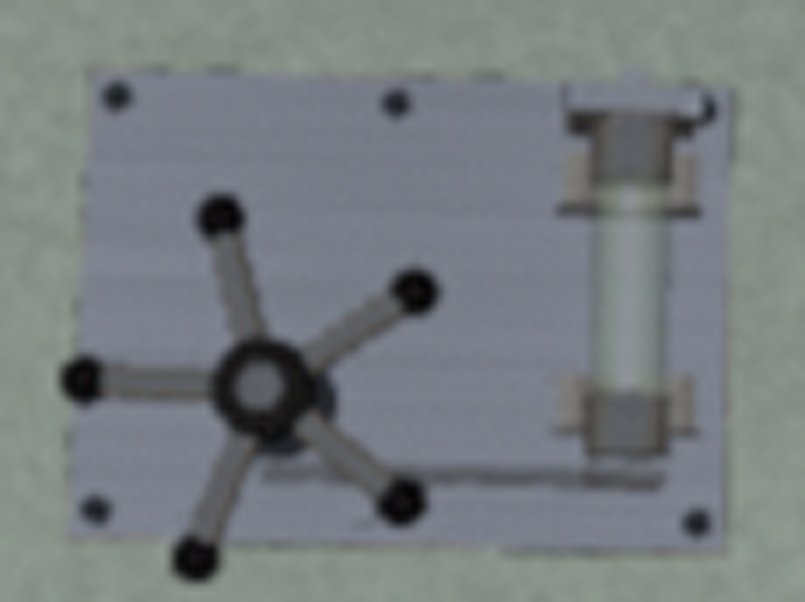

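View pics/side_f.png

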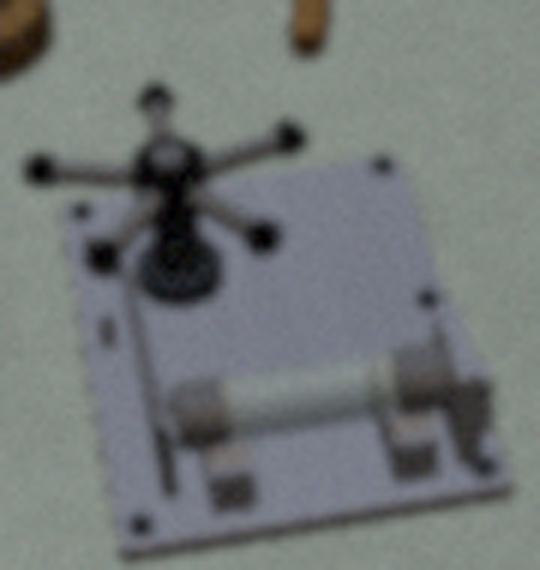

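View pics/top_full.png

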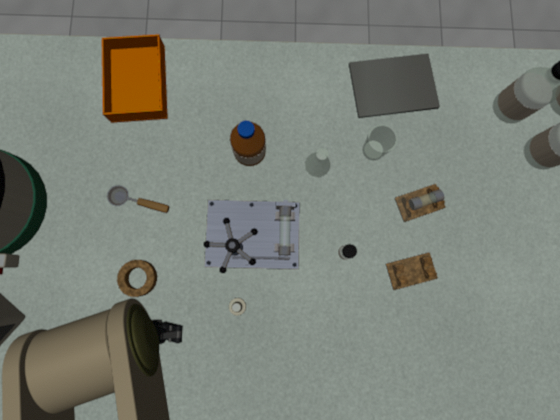

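```bash
python3 - <<'E'
from geo import *
P=px([(415,292),(221,215),(83,380),(195,558),(401,502)],195,190,7)
P2=px([(399,271),(195,224),(84,407),(221,568),(417,480)],195,190,7)
def m(p): return np.array([[p[1]+56*np.cos(p[0]+k*1.2566),p[2]+56*np.sin(p[0]+k*1.2566),70] for k in range(5)])
for Q in(P2,P):
  s=least_squares(lambda p:(proj("top",m(p))-Q).ravel(),[-1,508,141]); print(s.x,[s.x[0]+.007+k*1.25664 for k in(1,3)],s.cost)
o=np.array([545,26.3,0]);
for y in(13,-13):
  for z in(51,): print((proj("top",rz(-.007)@[-61,y,z]+o)-[195,190]+.5)*7)
E
```

```text
[ -0.82889301 507.62218955 141.886849  ] [np.float64(0.43474698974921455), np.float64(2.9480269897492146)] 0.10140093193634796
[ -0.9799161  507.81030712 141.9559995 ] [np.float64(0.2837238952083724), np.float64(2.7970038952083724)] 0.07112440471391272
[[588.11835172 472.99957034]]
[[669.46501551 474.80609299]]
```

The wheel fit gives 2.797 rad, which matches the 2.8 end stop. I'll hand the job in.

```bash
python3 -c "
from h import *
print(job.finish_job())"
```

```text
the job is handed in; nothing more can be done
None
```

The long cell is seated in the holder with the gate closed across its near end. I handed the job in at about 15 s on the robot's clock, with the arm well clear of everything.

- **Cell:** I took it from its cork rest, lowered it into both V yokes and slid it until the force rose at the back stop. After letting go, a push on its near end with shut fingers (about 15 N) put that end at x ≈ 490.8 mm, against about 490.5 expected when seated. I judged contact on both flanks from the contact height and the pictures, and had no direct reading of it.
- **Wheel and gate:** I pushed one spoke round anticlockwise in a single sweep until it stood still against 24 N. The last top picture gives a wheel angle of 2.797 rad (end stop 2.8), with the gate across the cell's near end. The gate's right edge showed about 1 pixel (2 mm) short of where I predicted it, which is within calibration error.
- **Other objects:** In the last top picture the short cell and the other objects are where they started.

One thing was off along the way. Closing on the cell in its rest, the jaws were a couple of millimetres off centre and the force briefly reached about 18 N sideways and 15 N vertically. Shifting the tool about 1 mm cleared the sideways force.

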